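# Stop the sign-holder foot rocking on its display disc

### The arm

A 6-joint arm with a two-finger parallel gripper is mounted at the origin on the work surface. World frame = base frame: x ahead of the robot, y to its left, z up, the work surface at z = 0. Lengths are in m, angles in rad, forces in N, time in s.
With the tool pointing down it reaches from about 0.35 to 0.775 m from the base axis. Payload 7.3 kg.
Tool frame: the origin (TCP) lies midway between the tips of the shut fingers; the grasp point (between the pads) lies 19 mm behind it; z points along the fingers, y is the direction in which the jaws open and shut (so a half turn about z gives the same grasp; the last joint's range is limited). The gripper opens to 92 mm and grips with 3 to 60 N. Pads are 19 mm wide; open, the fingers measure 130 mm over their backs; the gripper's body (75 mm by 190 mm) begins 47 mm behind the grasp point.
Start: joints at [1.132, 0.342, 1.524, -0, 1.275, -0.146], TCP at [0.152, 0.503, 0.227] pointing down, gripper open.
Joint ranges: [-2.53, 2.53], [-0.77, 2.02], [0.04, 2.7], [-1, 4.14], [0.28, 2.66], [-3.11, 3.11]. Speed limits (rad/s): [2.57, 2.57, 3.14, 3.14, 3.14, 3.14].

### API

Orientations are given as a unit quaternion [x, y, z, w].
In Python, from workcell import status, get_image, camera_info, job gives the robot as it stands.
- The arm moves only by the tool move_arm, never from a script. Its argument "rows" is a list that holds one entry, the list of rows, each a list of 5 numbers: the shift along the tool's x, y, z in mm, then the turn about the tool's z in rad, then the gripper command: -1 is fully open, 1 is shut, values between are in proportion. In form: [[[x, y, z, yaw, jaw], ...]]. A call has 1 to 5 rows; each row is the pose to reach, as a shift and turn from the pose commanded when the call began, along the tool's axes at that moment; what a row does not reach only later rows make up. A row lasts 1/8 s, in which the tool goes at most 62.5 mm and 10.7 degrees, less where a joint would pass 70% of its speed; a pose out of reach is approached as far as the arm can. A call with a gripper value outside its range is refused whole. The fingers move at their own pace and stop on an object; "squeeze" is the grip in N (left out, the last holds). Time passes only in rows, so rows that repeat a pose let the fingers close. It gives the time, the measured TCP pose, the force and the opening at its end, in the units of the state.
- status.sense(): the state, without advancing time (a new reading comes with each control period).
- get_image(name): name is "side" or "top"; returns (picture, depth): 480x640x3 uint8, blue, green, red; 480x640 float32, m along the optical axis (not along the pixel's ray), 0 where there is no reading.
- camera_info(name): a dict with "intrinsics" (3x3 intrinsics, pixels), "distortion" ([k1, k2, p1, p2, k3] as OpenCV has them; the pictures are not rectified), "xyz" and "attitude" of the camera in the world. Camera axes: x right, y up, looking along -z (the intrinsics and any distortion apply to the point x, -y, -z); pixel columns grow to the right and rows downward; lengths in m; the calibration is good to about 2 mm. A picture is of the moment at which its call begins. camera_info takes no time and is no camera call.
- job.sign_off(): hands the job in, once; it reports no verdict.
The state is a dict: "time_s": time; "joints": joint angles; "qvel": joint speeds; "effort": joint torques, N m; "ee_pos": TCP position; "eef_rot": TCP orientation; "ft_force": force on the tool from outside, world axes, zero at the start; "moment": the same for the moment, N m; "grip_width": finger opening in m.
Only numpy, scipy, OpenCV 4.12 (cv2) and the standard library are available. Lean on these libraries where they do the work, as an engineer would, in place of code of your own. Each camera call takes 0.05 s, during which the arm holds its last target. There are 200 camera calls.

### The job

One of the two sign-holder feet on the packing bench rocks: the four-footed one with the square post was put down with a foot on the little wooden block of its round disc. Turn it on its disc until all four feet rest on the flat of the disc and it stands upright, still in the middle of the disc, lifting it no more than a finger's breadth or two on the way, and let go. Leave the three-footed one alone.

Things in the scene. Friction and masses are not known exactly. Their poses are not given: they have to be found in the camera images.
- stand: Rocking one: dark steel cross, arms 22 mm wide along +-x and +-y, 93 mm long, tops 26 mm up; under each, 80 mm out, a rubber foot 24 mm across, 20 high. Square aluminium post 30 x 30 (faces square to x, y), bare from 29 to 120 mm up: grip it. 0.45 kg, loose. Origin: middle, level with the feet's undersides; z up the post. Starts mid-disc (to 5 mm) leaning 5 deg, one foot on the block.
- disc: Round plywood disc under the four-footed stand, 240 mm in diameter, 18 mm thick, fixed to the bench, turned any way round. Origin: centre of its underside, on the bench top; its +x axis points to the block.
- block (a point): Centre of the top of the dark wooden block fixed on that disc: 55 mm along the radius (60 to 115 mm from the disc's centre), 50 mm across, 10 mm higher than the disc's top. This point: 87.5 mm from the disc's centre, 28 mm above the bench. Arms 45 degrees either side of the block's direction clear it best; nearer than 30 degrees a foot may catch it.
- tripod: Bystander: similar dark steel foot with three arms and a round post 20 mm in diameter, 90 mm high over all, standing steady on another such disc with a block. Origin: middle, level with its feet's undersides. Leave it alone.

How it is judged:
At the end, for the whole second after the job is handed in: The four-footed stand is at rest on its disc with all four feet on the disc's flat top (upright within 2 degrees, feet level with the disc's top within 4 mm), its middle within 20 mm of the disc's centre (angle between stand's own z axis and vertical below 0.035 rad and z of stand in the frame of disc between 0.014 and 0.022 m and horizontal distance between stand and disc below 0.02 m and linear speed of stand below 0.02 m/s and angular speed of stand below 0.1 rad/s); the robot touches nothing.
It fails at once if the four-footed stand is lifted more than 60 mm off its disc (z of stand in the frame of disc above 0.078 m).
It fails at once if the four-footed stand is tipped by more than 25 degrees (angle between stand's own z axis and vertical above 0.436 rad).
It fails at once if the three-footed stand is pushed more than 20 mm (distance of tripod from where it was at the start of the episode above 0.02 m).
It also fails if it takes over 32 s, if anything falls off the work surface, if the arm or the gripper's body presses on something with over 40 N, if the wrist force passes 120 N, or if a joint passes its speed limit or range.

## Working session

There is one attempt and no reset: what is moved stays moved. The work goes in short steps, Python scripts to look and compute and a tool call to move; the robot and the scene stay as the last step left them, time stands still between calls to the robot, and variables do not carry over. Pictures are saved under pics/ and viewed, about 8 in all and at most 12, crops included, and the job is handed in when it is done.

Besides the shell and the picture viewer there is one more tool, called after "Request:" by a JSON object that holds its "api" and its "payload", one argument or row to a line. move_arm: Moves the arm, as the interface text tells. Its arguments: {"type":"object","properties":{"rows":{"type":"array","items":{"type":"array","items":{"type":"array","items":{"type":"number"}}}},"squeeze":{"type":"number"}},"required":["rows"]}

```bash
mkdir -p pics
cat > h.py <<'E'
import numpy as np,cv2
from scipy.spatial.transform import Rotation as R
from workcell import status,get_image,camera_info,job
def cam(n):
    c=camera_info(n);a=np.array(c["attitude"],float)
    Rm=R.from_quat(a).as_matrix() if a.size==4 else a.reshape(3,3)
    return np.array(c["intrinsics"]),np.array(c["distortion"]),np.array(c["xyz"]),Rm
def rays(n,uv):
    K,D,p,Rm=cam(n);q=cv2.undistortPoints(np.array(uv,float).reshape(-1,1,2),K,D).reshape(-1,2)
    return p,np.c_[q[:,0],-q[:,1],-np.ones(len(q))]@Rm.T
def onplane(n,uv,z):
    p,d=rays(n,uv);return p+d*((z-p[2])/d[:,2])[:,None]
def withdepth(n,uv,dep):
    p,d=rays(n,uv);return p+d*np.array([dep[int(v),int(u)] for u,v in uv])[:,None]
def proj(n,P):
    K,D,p,Rm=cam(n);q=(np.atleast_2d(P)-p)@Rm;q=q*[1,-1,-1]
    return cv2.projectPoints(q,np.zeros(3),np.zeros(3),K,D)[0].reshape(-1,2)
def cloud(n,dep):
    h,w=dep.shape;u,v=np.meshgrid(np.arange(w),np.arange(h));p,d=rays(n,np.c_[u.ravel(),v.ravel()])
    return (p+d*dep.reshape(-1,1)).reshape(h,w,3)
E
python3 - <<'E'
from h import *
for n in("side","top"):
    print(n,camera_info(n)); im,d=get_image(n);cv2.imwrite(f"pics/{n}0.png",im);np.save(n+"0.npy",d);print((d>0).mean(),d.max())
print(status.sense())
E
```

```text
side {'intrinsics': array([[474.84371928,   0.        , 324.55228144],
       [  0.        , 474.84371928, 239.5739137 ],
       [  0.        ,   0.        ,   1.        ]]), 'distortion': array([-0.11943806,  0.        ,  0.        ,  0.        ,  0.        ]), 'xyz': array([ 0.42618912, -0.60292713,  0.44417657]), 'attitude': array([ 0.48064595, -0.05365346, -0.0785624 ,  0.87173891])}
0.9958203125 3.1773646
top {'intrinsics': array([[512.34231637,   0.        , 324.5201325 ],
       [  0.        , 512.34231637, 231.71065694],
       [  0.        ,   0.        ,   1.        ]]), 'distortion': array([-0.10904956,  0.        ,  0.        ,  0.        ,  0.        ]), 'xyz': array([0.440293  , 0.02143104, 0.89981046]), 'attitude': array([ 0.04321709, -0.04509994, -0.69814582,  0.71322555])}
0.9959505208333334 1.781004
{'time_s': 0.1, 'joints': array([ 1.13197983e+00,  3.42633337e-01,  1.52490805e+00,  9.34010885e-06,
        1.27537918e+00, -1.45964466e-01]), 'qvel': array([-0.00089542, -0.00225645, -0.00272769,  0.00101063,  0.00074015,
        0.00166898]), 'effort': array([ 1.07028784e-03, -4.31999803e+01, -2.44694048e+01,  7.18641886e-02,
        5.25614619e-02, -6.18898639e-05]), 'ee_pos': array([0.15136676, 0.50233999, 0.22612937]), 'eef_rot': array([ 1.45904647e-01,  9.89298435e-01, -6.34487687e-04, -1.95657050e-04]), 'ft_force': array([-0.71144494,  0.05897021,  0.23670126]), 'moment': array([-0.01603897, -0.04595001, -0.00769625]), 'grip_width': 0.09224011622868769}
```

View pics/top0.png

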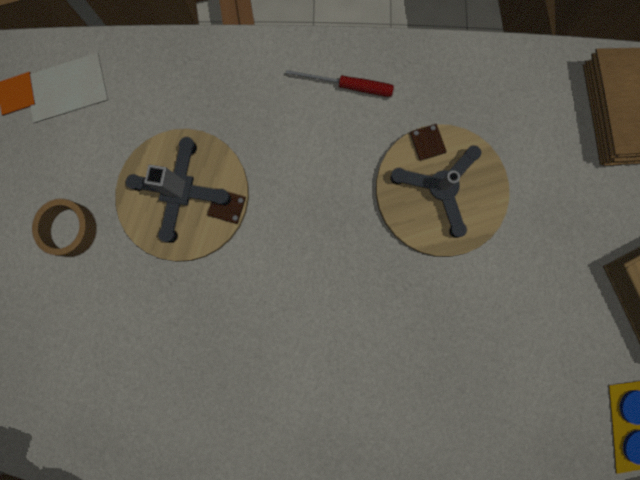

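View pics/side0.png

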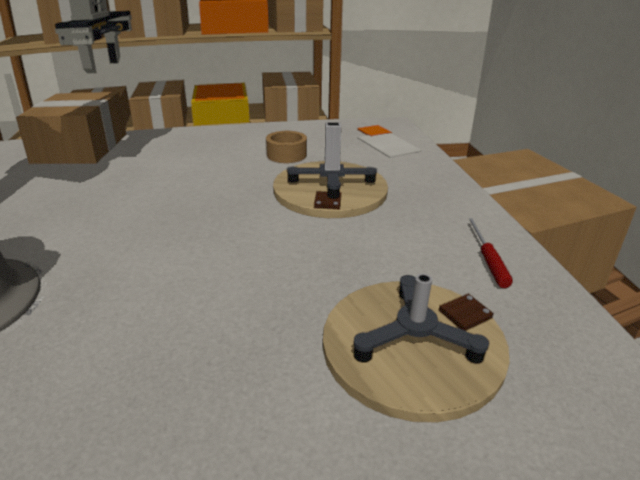

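The top view shows the four-footed stand mid-disc at about (180,193). Its post leans up-left to (157,175), and the right arm's foot is on the block at about (227,207). The side view shows the same stand at (333,170), with the block at (328,200). The tripod is at (446,185) in the top view.

Run:
```python
from h import *
top=cv2.imread("pics/top0.png");side=cv2.imread("pics/side0.png");dt=np.load("top0.npy");ds=np.load("side0.npy")
C=cloud("top",dt);S=cloud("side",ds)
# disc: plywood hue mask -> hull -> ellipse on both views
def disc(im,seed,n,r):
    hsv=cv2.cvtColor(im,cv2.COLOR_BGR2HSV);m=((hsv[...,0]>10)&(hsv[...,0]<30)&(hsv[...,1]>70)&(hsv[...,2]>70)).astype(np.uint8)
    w=np.zeros_like(m);cv2.circle(w,seed,r,1,-1);m&=w
    m=cv2.morphologyEx(m,cv2.MORPH_OPEN,np.ones((3,3)))
    h=cv2.convexHull(cv2.findNonZero(m)).reshape(-1,2)
    P=onplane(n,h,0.018)[:,:2]
    (c,r)=cv2.minEnclosingCircle((P*1000).astype(np.float32));
    A=np.c_[2*P,np.ones(len(P))];s=np.linalg.lstsq(A,(P**2).sum(1),rcond=None)[0];print(n,"encl",c,r,"fit",s[:2],np.sqrt(s[2]+s[0]**2+s[1]**2))
disc(top,(182,195),"top",75);disc(side,(331,188),"side",60)
# heights
def hist(px):
    for u,v in px: print((u,v),C[v,u].round(4),top[v,u])
hist([(200,235),(140,215),(160,145),(222,215),(240,212),(157,175),(188,147),(135,183),(167,236),(222,197),(150,172),(100,300)])
# block mask
hsv=cv2.cvtColor(top,cv2.COLOR_BGR2HSV)
b=((top[...,2].astype(int)-top[...,0]>20)&(top[...,2]<90)).astype(np.uint8);w=np.zeros_like(b);cv2.circle(w,(182,195),66,1,-1);b&=w
ys,xs=np.nonzero(b);print("block px",len(xs),cv2.minAreaRect(np.c_[xs,ys].astype(np.float32)),onplane("top",[[xs.mean(),ys.mean()]],.028))
# dark stand points by height over disc region
reg=np.hypot(C[...,0]-C[195,182,0],C[...,1]-C[195,182,1])<.14
hi=reg&(C[...,2]>.10);print("post",hi.sum(),[ (z,C[reg&(abs(C[...,2]-z)<.006)].mean(0).round(4),(reg&(abs(C[...,2]-z)<.006)).sum()) for z in(.07,.09,.11,.13)])
rs=np.hypot(S[...,0]-C[195,182,0],S[...,1]-C[195,182,1])<.14
print("side post",[(z,S[rs&(abs(S[...,2]-z)<.006)].mean(0).round(4),(rs&(abs(S[...,2]-z)<.006)).sum()) for z in(.07,.09,.11,.13)],S[rs][:,2].max(),C[reg][:,2].max())
big=cv2.resize(top[110:280,90:270],None,fx=4,fy=4,interpolation=cv2.INTER_CUBIC);big=cv2.convertScaleAbs(big,alpha=1.8)
sb=cv2.convertScaleAbs(cv2.resize(side[110:220,260:400],None,fx=4,fy=4,interpolation=cv2.INTER_CUBIC),alpha=1.5)
cv2.imwrite("pics/tc.png",cv2.resize(big,(600,567)));cv2.imwrite("pics/sc.png",sb)
```

```text
top encl (614.3529663085938, 275.2239685058594) 119.79405975341797 fit [0.6138336  0.27552904] 0.11898767392247314
side encl (608.169677734375, 353.58453369140625) 221.21058654785156 fit [0.60834584 0.34014692] 0.18165512153388264
(200, 235) [0.5406 0.2371 0.0182] [ 77 106 122]
(140, 215) [0.5738 0.3467 0.0176] [ 68  99 115]
(160, 145) [0.7019 0.3194 0.0175] [ 78 108 121]
(222, 215) [0.5749 0.1978 0.0293] [19 31 46]
(240, 212) [0.5814 0.1674 0.0253] [30 40 50]
(157, 175) [0.6167 0.2776 0.145 ] [ 9 12 13]
(188, 147) [0.6892 0.2588 0.0501] [50 46 42]
(135, 183) [0.6257 0.35   0.0436] [44 41 40]
(167, 236) [0.534  0.2856 0.05  ] [46 43 42]
(222, 197) [0.6015 0.194  0.0555] [46 44 41]
(150, 172) [0.622  0.29   0.1418] [22 20 18]
(100, 300) [ 0.4222  0.4183 -0.0025] [107 114 116]
block px 1028 ((192.62200927734375, 197.95401000976562), (111.81812286376953, 105.3038330078125), 55.304847717285156) [[0.59115365 0.22572701 0.028     ]]
post 637 [(0.07, array([0.6105, 0.2673, 0.0704]), np.int64(65)), (0.09, array([0.6115, 0.2669, 0.0898]), np.int64(73)), (0.11, array([0.6107, 0.2698, 0.1099]), np.int64(79)), (0.13, array([0.6124, 0.2695, 0.1298]), np.int64(78))]
side post [(0.07, array([0.6147, 0.263 , 0.0701]), np.int64(82)), (0.09, array([0.6147, 0.2644, 0.0903]), np.int64(89)), (0.11, array([0.6146, 0.2649, 0.1098]), np.int64(97)), (0.13, array([0.6145, 0.267 , 0.13  ]), np.int64(99))] 0.14638007098603573 0.14727992326828476
```

View pics/tc.png

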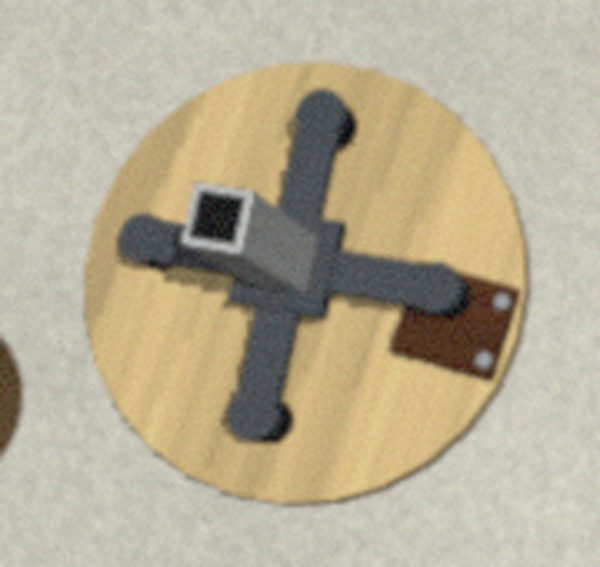

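The crop shows the cross, with the right arm's end at (440,288). The visible block corners are (518,290), (492,380) and (390,352). The post top is at (218,217), leaning away from the block.

Run:
```python
from h import *
f=lambda L:np.array(L)/3.3333+[90,110]
c=np.array([.614,.2755])
b=onplane("top",f([[518,290],[492,380],[390,352]]),.028);bc=(b[0]+b[2])/2
print("block",b.round(4),bc,np.hypot(*(bc[:2]-c)),np.degrees(np.arctan2(*(bc[:2]-c)[::-1])),np.linalg.norm(b[0]-b[1]),np.linalg.norm(b[1]-b[2]))
dt=np.load("top0.npy")
A=withdepth("top",f([[440,288],[150,240],[322,113],[258,416]]),dt);print(A.round(4))
m=A[:,:2].mean(0);print("mid",m);
for a,b_ in((0,1),(2,3)):
  d=A[a]-A[b_];print(np.degrees(np.arctan2(d[1],d[0])),np.linalg.norm(d))
P=withdepth("top",f([[195,190],[250,190],[240,252],[185,243]]),dt)
Q=onplane("top",f([[195,190],[250,190],[240,252],[185,243]]),.146);print("posttop",P.round(4),Q.mean(0))
for i in range(4):
  d=Q[(i+1)%4]-Q[i];print(np.degrees(np.arctan2(d[1],d[0])),np.linalg.norm(d))
# side view post top, pixel of rim centre ~ (333,124): triangulate with top
p1,d1=rays("top",f([[218,219]]));p2,d2=rays("side",[[333,124]])
t=np.linalg.lstsq(np.c_[d1[0],-d2[0]],p2-p1,rcond=None)[0];print("tri",p1+d1[0]*t[0],p2+d2[0]*t[1])
```

```text
block [[0.6075 0.1587 0.028 ]
 [0.56   0.1702 0.028 ]
 [0.5735 0.2242 0.028 ]] [0.59053063 0.19144614 0.028     ] 0.0872689058029736 -105.6006998188569 0.04891514931188317 0.05561473237051028
[[0.6023 0.1938 0.0566]
 [0.6267 0.3488 0.0473]
 [0.6951 0.262  0.0485]
 [0.5361 0.2851 0.0498]]
mid [0.61506958 0.27241507]
-98.94859858035618 0.15717084004002038
-8.255617645185987 0.1606917366015026
posttop [[0.6295 0.2924 0.1434]
 [0.6295 0.266  0.1448]
 [0.6013 0.27   0.1407]
 [0.6045 0.2952 0.1436]] [0.61552116 0.27992049 0.146     ]
-89.28563500762422 0.02579099893233527
174.72387860036685 0.029131691334488438
81.66753779137994 0.026254459432481444
-6.573176204933035 0.025046641401233343
tri [0.61585648 0.28036563 0.14389803] [0.61811133 0.28001226 0.14430068]
```

Request:
{"api": "move_arm", "payload": {
  "rows": [
    [[-50,-8,-10,0.15,-1],[-100,-16,-20,0.3,-1],[-150,-24,-20,0.45,-1],[-200,-32,-20,0.6,-1],[-250,-40,-20,0.75,-1]]
  ]
}}

```text
time_s: 0.72
ee_pos: [0.3806, 0.3912, 0.2464]
eef_rot: [0.5, 0.866, -0.0, -0.0]
ft_force: [0.5, 1.4, 0.1]
grip_width: 0.092
```

Request:
{"api": "move_arm", "payload": {
  "rows": [
    [[-50,34,0,0.16,-1],[-104,70,0,0.32,-1],[-158,107,0,0.48,-1],[-205,138,0,0.62,-1],[-216,146,0,0.67,-1]]
  ]
}}

```text
time_s: 1.35
ee_pos: [0.6169, 0.2763, 0.2449]
eef_rot: [0.758, 0.653, -0.001, -0.0]
ft_force: [-1.6, 0.6, -1.4]
grip_width: 0.0917
```

Run:
```python
from h import *
im,d=get_image("top");i2,e=get_image("side")
cv2.imwrite("pics/v4.png",np.vstack([cv2.resize(im[80:280,60:300],(640,300*640//360)) ])[:590])
cv2.imwrite("pics/v4.png",cv2.convertScaleAbs(np.hstack([cv2.resize(im[90:290,80:280],(400,400)),cv2.resize(i2[60:240,240:420],(400,400))]),alpha=1.5))
s=status.sense();print(s["time_s"],s["ee_pos"],s["eef_rot"],s["joints"],R.from_quat(s["eef_rot"]).as_matrix().round(3),s["ft_force"])
```

```text
1.45 [0.61498038 0.27813826 0.2453417 ] [ 7.56165913e-01  6.54379269e-01 -8.35097032e-04 -4.32180330e-04] [3.11238128e-01 6.22964830e-01 1.01158324e+00 1.42014263e-04
 1.50891984e+00 4.55301902e-01] [[ 0.144  0.99  -0.002]
 [ 0.99  -0.144 -0.   ]
 [-0.001 -0.002 -1.   ]] [-1.38996207  0.25680831 -0.33617006]
```

View pics/v4.png

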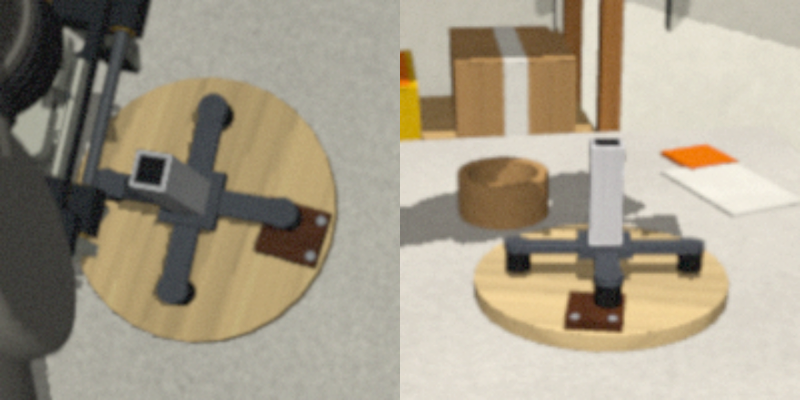

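The stand is undisturbed in both views: post top at (150,170) on the left, post clear of the fingers on the right. The gripper is above and squared to the post, so I'll descend.

Request:
{"api": "move_arm", "payload": {
  "rows": [
    [[0,0,45,0,-1],[0,0,90,0,-1],[0,0,130,0,-1],[0,0,150,0,-1],[0,0,152,0,-1]]
  ]
}}

```text
time_s: 2.08
ee_pos: [0.6118, 0.2803, 0.0934]
eef_rot: [0.754, 0.656, -0.002, -0.001]
ft_force: [0.2, 0.4, 0.2]
grip_width: 0.0918
```

Run:
```python
from h import *
i2,e=get_image("side")
cv2.imwrite("pics/v5.png",cv2.convertScaleAbs(cv2.resize(i2[60:240,240:420],(500,500)),alpha=1.5))
s=status.sense();print(s["time_s"],s["ee_pos"],s["ft_force"])
```

```text
2.125 [0.61283725 0.28035981 0.09466258] [ 0.16496375 -0.42509225  0.57168279]
```

View pics/v5.png

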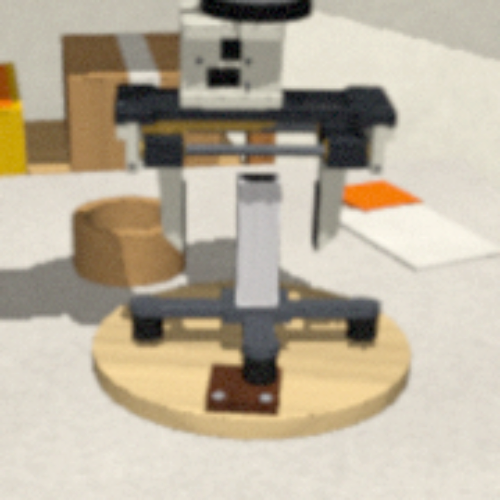

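The post, about column 258, sits between the fingers (inner edges about 182 and 318), roughly 3 mm off centre. I'll correct that and close.

Request:
{"api": "move_arm", "payload": {
  "rows": [
    [[-3,3,0,0,-1],[-3,3,0,0,0.3],[-3,3,0,0,0.3],[-3,3,0,0,1],[-3,3,0,0,1]]
  ],
  "squeeze": 25
}}

```text
time_s: 2.75
ee_pos: [0.6168, 0.2758, 0.0948]
eef_rot: [0.756, 0.655, 0.0, -0.0]
ft_force: [0.1, -0.4, 1.1]
grip_width: 0.0564
```

Request:
{"api": "move_arm", "payload": {
  "rows": [
    [[0,0,0,0,1],[0,0,0,0,1],[0,0,0,0,1],[0,0,0,0,1]]
  ]
}}

```text
time_s: 3.25
ee_pos: [0.6168, 0.2758, 0.0947]
eef_rot: [0.756, 0.655, 0.0, -0.0]
ft_force: [0.4, 0.6, 0.2]
grip_width: 0.0299
```

Gripped at 29.9 mm, which matches the 30 mm post. Now a lift of 20 mm.

Request:
{"api": "move_arm", "payload": {
  "rows": [
    [[0,0,0,0,1],[0,0,-7,0,1],[0,0,-14,0,1],[0,0,-20,0,1],[0,0,-20,0,1]]
  ],
  "squeeze": 35
}}

```text
time_s: 3.88
ee_pos: [0.6172, 0.2759, 0.1155]
eef_rot: [0.755, 0.655, 0.001, 0.0]
ft_force: [0.8, 0.7, -4.2]
grip_width: 0.03
```

Run:
```python
from h import *
i2,e=get_image("side")
cv2.imwrite("pics/v6.png",cv2.convertScaleAbs(cv2.resize(i2[60:240,240:420],(500,500)),alpha=1.5))
s=status.sense();print(s["time_s"],s["ee_pos"],s["ft_force"],s["moment"])
```

```text
3.925 [0.61689872 0.27587028 0.1150427 ] [-0.44391913 -0.42617931 -3.25621815] [-0.1077632   0.06817339 -0.03434943]
```

View pics/v6.png

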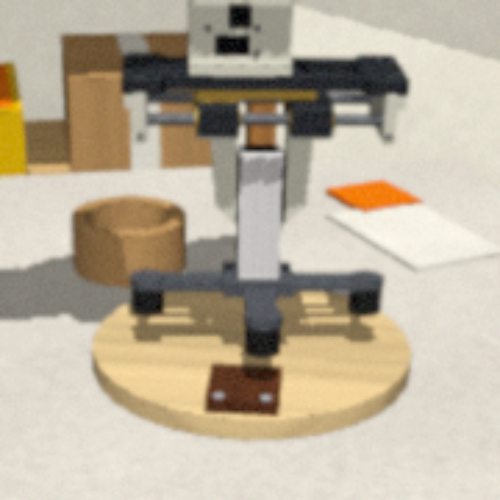

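The stand hangs free: all feet show gaps to their shadows, the near foot is at (262,340) above the block, and the wrist force is about 4 N. Next I turn it 38° counter-clockwise, away from the block.

Request:
{"api": "move_arm", "payload": {
  "rows": [
    [[0,0,0,-0.08,1],[0,0,0,-0.18,1],[0,0,0,-0.28,1],[0,0,0,-0.36,1],[0,0,0,-0.4,1]]
  ]
}}

```text
time_s: 4.55
ee_pos: [0.6166, 0.2757, 0.1143]
eef_rot: [0.61, 0.793, -0.0, -0.0]
ft_force: [0.0, -0.3, -4.8]
grip_width: 0.0303
```

Request:
{"api": "move_arm", "payload": {
  "rows": [
    [[0,0,0,-0.06,1],[0,0,0,-0.14,1],[0,0,0,-0.22,1],[0,0,0,-0.26,1],[0,0,0,-0.26,1]]
  ]
}}

```text
time_s: 5.18
ee_pos: [0.6167, 0.2757, 0.1144]
eef_rot: [0.503, 0.865, -0.0, -0.0]
ft_force: [-0.1, 0.6, -4.3]
grip_width: 0.0298
```

Run:
```python
from h import *
im,d=get_image("top");i2,e=get_image("side")
cv2.imwrite("pics/v7.png",cv2.convertScaleAbs(np.hstack([cv2.resize(im[90:290,80:280],(400,400)),cv2.resize(i2[60:240,240:420],(400,400))]),alpha=1.5))
s=status.sense();print(s["time_s"],s["ee_pos"],s["ft_force"],s["joints"],R.from_quat(s["eef_rot"]).as_matrix().round(3))
```

```text
5.275 [0.6166934  0.2757956  0.11451665] [-0.81067772  0.2650142  -4.27546996] [ 3.07145198e-01  7.11634116e-01  1.20857698e+00  1.28000195e-04
  1.22173291e+00 -2.10028298e-01] [[-0.494  0.869 -0.   ]
 [ 0.869  0.494  0.   ]
 [ 0.    -0.    -1.   ]]
```

View pics/v7.png

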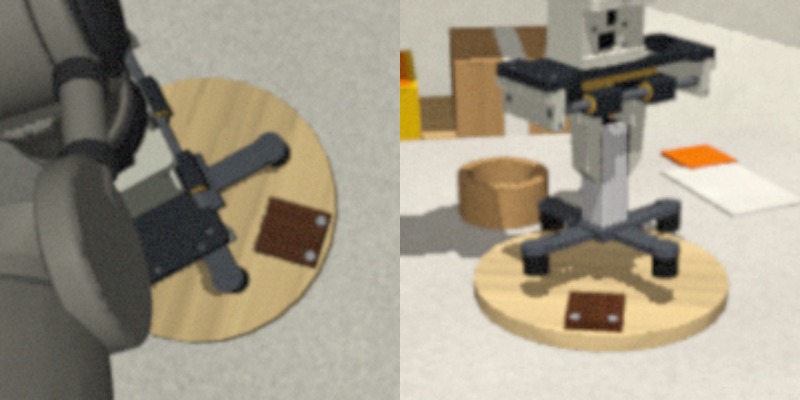

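The two near arms straddle the block about evenly, with feet at (285,150) and (233,278) and the block at (292,232) on the left. Now lowering.

Request:
{"api": "move_arm", "payload": {
  "rows": [
    [[0,0,6,0,1],[0,0,12,0,1],[0,0,16,0,1],[0,0,18,0,1],[0,0,18,0,1]]
  ],
  "squeeze": 20
}}

```text
time_s: 5.9
ee_pos: [0.6168, 0.2758, 0.0966]
eef_rot: [0.502, 0.865, -0.0, -0.0]
ft_force: [-0.0, 0.6, -4.2]
grip_width: 0.0299
```

Request:
{"api": "move_arm", "payload": {
  "rows": [
    [[0,0,1,0,1],[0,0,2,0,1],[0,0,3,0,1],[0,0,3,0,1]]
  ],
  "squeeze": 15
}}

```text
time_s: 6.4
ee_pos: [0.6173, 0.2758, 0.0944]
eef_rot: [0.503, 0.865, 0.001, 0.001]
ft_force: [0.9, -1.2, -1.5]
grip_width: 0.0303
```

Contact is starting: the load has dropped to about 1.5 N. I'll lower gently with a light grip so the stand can level itself.

Request:
{"api": "move_arm", "payload": {
  "rows": [
    [[0,0,1,0,1],[0,0,1,0,1],[0,0,2,0,1],[0,0,2,0,1]]
  ],
  "squeeze": 6
}}

```text
time_s: 6.9
ee_pos: [0.6168, 0.2758, 0.0916]
eef_rot: [0.502, 0.865, -0.0, -0.0]
ft_force: [1.2, -1.2, -0.8]
grip_width: 0.0301
```

Request:
{"api": "move_arm", "payload": {
  "rows": [
    [[0,0,1,0,1],[0,0,2,0,1],[0,0,2,0,1]]
  ],
  "squeeze": 4
}}

```text
time_s: 7.28
ee_pos: [0.6165, 0.2758, 0.0893]
eef_rot: [0.502, 0.865, -0.0, -0.0]
ft_force: [0.7, -0.3, -3.8]
grip_width: 0.03
```

Run:
```python
from h import *
i2,e=get_image("side")
cv2.imwrite("pics/v8.png",cv2.convertScaleAbs(cv2.resize(i2[60:240,240:420],(500,500)),alpha=1.5))
s=status.sense();print(s["time_s"],s["ee_pos"],s["ft_force"],s["moment"])
```

```text
7.325 [0.61643751 0.27589595 0.08931514] [ 0.47320445 -0.84583496 -3.31916611] [-0.12559461 -0.08647949  0.02072358]
```

View pics/v8.png

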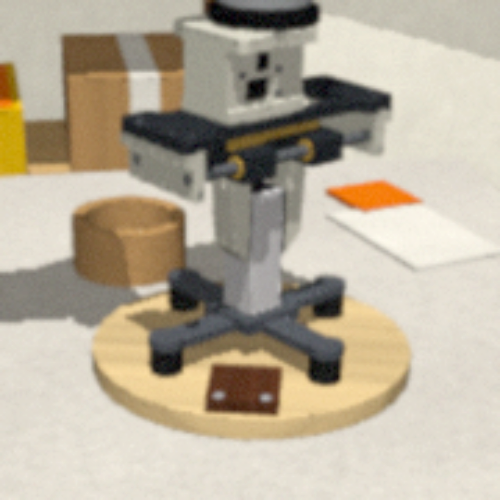

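The stand looks nearly down, but the post appears to lean right in the image, from (248,310) up to (265,195), and the force reads oddly at -3.8 N. I'll measure the tilt from depth.

```bash
cat > m.py <<'E'
from h import *
def run(tag,n="side"):
    im,e=get_image(n);S=cloud(n,e);c=[.614,.2755]
    r=np.hypot(S[...,0]-c[0],S[...,1]-c[1]);
    hsv=im.astype(int);gray=(hsv.max(2)-hsv.min(2)<22)
    print("disc z",np.median(S[...,2][(r<.115)&~gray&(S[...,2]<.03)]))
    dark=gray&(r<.11)&(r>.04)&(hsv.max(2)<75)&(S[...,2]>.036)&(S[...,2]<.07)
    P=S[dark];a=np.degrees(np.arctan2(P[:,1]-c[1],P[:,0]-c[0]))
    for k in(-60,30,120,-150):
        q=P[np.abs((a-k+180)%360-180)<25];q=q[np.hypot(q[:,0]-c[0],q[:,1]-c[1])>.065]
        if len(q)>3: print(k,len(q),"end",q.mean(0).round(4),"z90",np.percentile(q[:,2],90).round(4))
    for z in(.06,.07,.08,.10,.12,.13):
        q=S[(r<.03)&(abs(S[...,2]-z)<.004)]
        if len(q)>3:print(z,len(q),q.mean(0).round(4))
    return im,S
E
python3 -c "
from m import *
run('a')
s=status.sense();print(s['ee_pos'],s['ft_force'],s['grip_width'])"
```

```text
disc z 0.019583613701730812
-60 110 end [0.6506 0.2048 0.0438] z90 0.0473
30 72 end [0.6817 0.3106 0.0443] z90 0.0474
120 85 end [0.5747 0.3425 0.0452] z90 0.0477
-150 112 end [0.5456 0.2346 0.0441] z90 0.0473
0.06 72 [0.6118 0.2688 0.0604]
0.07 73 [0.6123 0.2688 0.0701]
0.08 75 [0.6121 0.2689 0.0802]
0.1 83 [0.6166 0.2649 0.1001]
0.12 85 [0.6185 0.2645 0.1199]
0.13 76 [0.6192 0.2644 0.1301]
[0.61644861 0.27588975 0.08933332] [ 0.15945586  0.01907102 -3.86057748] 0.03016775507363246
```

All four arm ends are level (z ≈ 0.047 each), so it is upright. It hangs about 1 mm above the disc, having swung level in the light grip. I'll lower a touch more, then release.

Request:
{"api": "move_arm", "payload": {
  "rows": [
    [[0,0,1,0,1],[0,0,1,0,1],[0,0,2,0,1],[0,0,2,0,1]]
  ]
}}

```text
time_s: 7.88
ee_pos: [0.6165, 0.2757, 0.0884]
eef_rot: [0.502, 0.865, -0.0, -0.0]
ft_force: [-4.7, -3.3, 4.1]
grip_width: 0.0303
```

Now it presses lightly (+4 N), so all four feet are down. Opening and withdrawing upward.

Request:
{"api": "move_arm", "payload": {
  "rows": [
    [[0,0,-1,0,0.2],[0,0,-1,0,-0.4],[0,0,-1,0,-1],[0,0,-1,0,-1],[0,0,-1,0,-1]]
  ]
}}

```text
time_s: 8.5
ee_pos: [0.6168, 0.2758, 0.0887]
eef_rot: [0.502, 0.865, 0.0, -0.0]
ft_force: [-0.2, 0.3, -0.6]
grip_width: 0.0722
```

Request:
{"api": "move_arm", "payload": {
  "rows": [
    [[0,0,0,0,-1],[0,0,0,0,-1],[0,0,0,0,-1],[0,0,0,0,-1],[0,0,0,0,-1]]
  ]
}}

```text
time_s: 9.12
ee_pos: [0.6168, 0.2758, 0.0887]
eef_rot: [0.502, 0.865, 0.0, 0.0]
ft_force: [0.2, -0.4, -1.2]
grip_width: 0.0919
```

Request:
{"api": "move_arm", "payload": {
  "rows": [
    [[0,0,-20,0,-1],[0,0,-50,0,-1],[0,0,-90,0,-1],[0,0,-130,0,-1],[0,0,-150,0,-1]]
  ]
}}

```text
time_s: 9.75
ee_pos: [0.6175, 0.2761, 0.2417]
eef_rot: [0.502, 0.865, 0.002, 0.001]
ft_force: [0.2, 0.0, 0.5]
grip_width: 0.0918
```

Request:
{"api": "move_arm", "payload": {
  "rows": [
    [[40,-20,0,0,-1],[80,-60,0,0,-1],[120,-100,0,0,-1],[150,-140,0,0,-1],[160,-150,0,0,-1]]
  ]
}}

```text
time_s: 10.38
ee_pos: [0.4048, 0.341, 0.2394]
eef_rot: [0.501, 0.865, 0.0, -0.0]
ft_force: [0.4, -0.0, 0.7]
grip_width: 0.0917
```

Run:
```python
from m import *
i2,_=run("s");im,_=run("t","top")
cv2.imwrite("pics/v9.png",cv2.convertScaleAbs(np.hstack([cv2.resize(im[90:290,80:280],(400,400)),cv2.resize(i2[60:240,240:420],(400,400))]),alpha=1.5))
s=status.sense();print(s["time_s"],s["ee_pos"],s["ft_force"],s["qvel"].round(4))
```

```text
disc z 0.01960055073837172
-60 107 end [0.6507 0.2045 0.0437] z90 0.0469
30 69 end [0.6821 0.31   0.0444] z90 0.0473
120 72 end [0.5725 0.3415 0.0449] z90 0.0476
-150 107 end [0.5458 0.2335 0.0438] z90 0.0469
0.06 72 [0.6123 0.2687 0.0602]
0.07 74 [0.612  0.2685 0.07  ]
0.08 75 [0.612  0.2689 0.0801]
0.1 77 [0.6129 0.2688 0.0999]
0.12 82 [0.6125 0.2685 0.12  ]
0.13 83 [0.6127 0.2685 0.1298]
disc z 0.01780893542841555
-60 195 end [0.6522 0.2091 0.0442] z90 0.0463
30 200 end [0.6809 0.3167 0.0442] z90 0.0458
120 224 end [0.5754 0.3452 0.044 ] z90 0.0461
-150 208 end [0.5453 0.2392 0.0444] z90 0.0465
0.06 36 [0.6057 0.2697 0.0598]
0.07 34 [0.6068 0.2695 0.0701]
0.08 40 [0.6071 0.2696 0.0804]
0.1 46 [0.6078 0.2697 0.1   ]
0.12 48 [0.6078 0.27   0.1201]
0.13 50 [0.6069 0.2697 0.1298]
10.475 [0.40658842 0.34107519 0.23935125] [ 0.47672802 -0.15449922  1.25520884] [-0.0341  0.0352 -0.0429 -0.0079 -0.004  -0.0154]
```

View pics/v9.png

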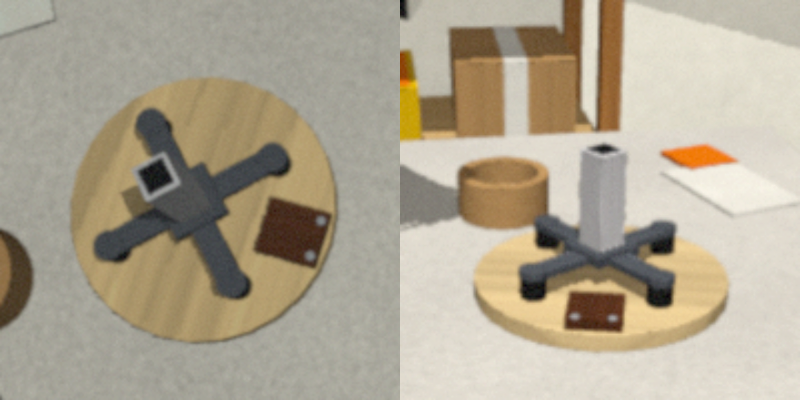

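The stand is upright: the post position is constant with height, the arm ends are level within 1 mm, and the middle is within about 3 mm of the disc's centre. The block at (292,232) lies free between two arms and the robot is clear, so I'm handing in.

```bash
python3 -c "
from workcell import job
print(job.sign_off())"
```

```text
the job is handed in; nothing more can be done
None
```

The four-footed stand now stands upright on the flat of its disc, clear of the block. I signed the job off at about 10.5 s; sign-off gives no verdict.

**What I did:** I gripped the square post, lifted it 20 mm and turned it about 38° so the block lies midway between two arms. I then lowered it until all four feet took the load, let go and drew the arm away.

**Last checks (both cameras):**
- **Level:** the four arm ends are level to within 1 mm, about 26–28 mm above the disc's top.
- **Upright:** the post stays within about 1–2 mm of the same position from 60 to 130 mm up.
- **Centred:** the stand's middle is within about 3 mm of the disc's centre.
- **Clear:** the gripper was open and well away from the stand. I never went near the tripod, though I did not re-measure it at the end.

**What disagreed:**
- **Disc from the side view:** the first fit failed because its mask caught other wood, so I used the top view's fit (119 mm radius against 120 mm expected).
- **First lowering:** the wrist force showed the stand still hanging about 1 mm up, so I lowered it slightly more before letting go.

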